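# Tighten the prism clamp with a hex key

## Task

Take the T-handle hex key out of its stand, put it into the bore of the prism clamp and, pressing only gently, turn it until it drops fully home in the hidden hex socket of the clamp screw; then turn it clockwise until the screw comes up against its stop, without forcing it further. Let go and leave the key standing in the screw, without pushing the loose things about.

Things in the scene. Friction and masses are not known exactly. Their poses are not given: they have to be found in the camera images.
- hex_key: T-handle hex key, 0.4 kg (varies by a fifth): straight steel hexagonal shank, 27 mm across flats (31.2 mm across corners), 84 mm long, then a dark collar 36 mm across up to 98 mm, topped by an orange crossbar 110 mm long, 18 mm wide and 26 mm high (98 to 124 mm above the lower end). Origin: centre of the shank's lower end. z runs up the shank, x along the crossbar; two flats of the shank face along x.
- key_stand: Round grey stand, fixed, foot 84 mm across, tube 48 mm across and 55 mm high, with a round bore 33.8 mm wide whose floor is 8 mm above the worktop; the key starts upright in it with its lower end on that floor. Origin: centre of the underside, z up.
- prism_clamp: Fixed bench clamp for mortar bars: grey base plate 186 mm along y, from 40 mm before to 95 mm behind the origin along x, 12 mm thick; round aluminium tower 68 mm across, 60 mm high; behind it (+x side) a 160x40x40 mm mortar bar lies along y, top 52 mm up. Origin: on the worktop on the tower's axis, z up. A round bore 32.4 mm wide runs down that axis, with a 45 degree lead-in 5 mm wide.
- screw_face (a point): Centre of the clamp screw's face, down the bore on its axis, 36 mm above the worktop; a point of the clamp, it does not turn with the screw. Below it is a hex socket 28 mm across flats, 16 mm deep, floor 20 mm above the worktop. How its flats stand differs each time and is not measured. Within about 4 degrees the key drops in, else its end rests on the face; once in it has about 4 degrees of play each way.
- bore_mouth (a point): Centre of the tower's bore, level with the tower's top, 60 mm above the worktop.
- clamp_screw (a joint): Turn of the clamp screw in rad, growing clockwise seen from above: 0 slack, hard stop (tight) at 0.9; starts between 0 and 0.2. It turns with a steady friction of about 0.15 N m and stays where it is left. At the stop do not strain it beyond about 0.4 N m. It says nothing about how the flats stand.
- white_bottle: Loose bystander: white sample bottle with blue cap, 47 mm across, 75 mm high. Origin: centre of the underside.
- brass_weight: Loose bystander: brass knob weight, 36 mm across, 50 mm high. Origin: centre of the underside.
- steel_cup: Loose bystander: small steel cup, 54 mm across, 42 mm high. Origin: centre of the underside.

How it is judged:
On the way, in this order (a step that is already met when the one before it is completed fails the run):
1. the key has dropped home in the screw's socket (lower end within 5 mm of the socket floor, within 4 mm of the bore's axis), the screw not yet tight (z of hex_key in the frame of prism_clamp below 0.025 m and horizontal distance between hex_key and prism_clamp below 0.004 m and value of joint clamp_screw below 0.6 rad), for 0.2 s.
2. with the key still home, the screw is turned clockwise to its stop (within 0.08 rad) (z of hex_key in the frame of prism_clamp below 0.025 m and horizontal distance between hex_key and prism_clamp below 0.004 m and value of joint clamp_screw above 0.82 rad), for 0.2 s.
At the end, for the whole second after the job is handed in: The key stands released and at rest in the screw's socket: lower end less than 25 mm above the clamp's underside and within 4 mm of the bore's axis, tilted less than 0.12 rad; the screw is at its stop (joint above 0.82 rad) (all of step 2 and angle between hex_key's own z axis and vertical below 0.12 rad and linear speed of hex_key below 0.02 m/s); the robot touches nothing.
It fails at once if the key is pressed on the screw, or strained against its stop, harder than 30 N (contact force between hex_key and clamp_screw above 30 N).
It fails at once if the key is pressed on the clamp's body harder than 40 N (contact force between hex_key and prism_clamp above 40 N).
It fails at once if a loose bystander is moved more than 15 mm (distance of any of white_bottle, brass_weight, steel_cup from where it was at the start of the episode above 0.015 m).
It also fails if it takes over 61 s, if anything falls off the work surface, if the arm or the gripper's body presses on something with over 40 N, if the wrist force passes 120 N, or if a joint passes its speed limit or range.

## Robot

A 6-joint arm with a two-finger parallel gripper is mounted at the origin on a cart in front of the work surface, level with it; the furniture and walls round the work are solid. World frame = base frame: x ahead of the robot, y to its left, z up, the work surface at z = 0. Lengths are in m, angles in rad, forces in N, time in s.
With the tool pointing down it reaches from about 0.275 to 0.75 m from the base axis. Payload 10.2 kg.
Tool frame: the origin (TCP) lies on the centre line of the jaws, within the pads' length; the fingertips stand 17 mm ahead of it and the grasp point (between the pads) lies 2 mm behind it (arm.tcp_to_tips is the distance from the TCP to the fingertips, in m); y points along the fingers, x is the direction in which the jaws open and shut, and the axes are right-handed (so a half turn about y gives the same grasp; the last joint's range is limited). The gripper opens to 88 mm and grips with 3 to 60 N. Pads are 18 mm wide; open, the fingers measure 123 mm over their backs; the gripper's body (75 mm by 187 mm) begins 45 mm behind the grasp point.
Start: joints at [-1.46, 0.313, 1.498, -0, 1.331, -0.223], TCP at [0.172, -0.496, 0.256] pointing down, gripper open.
Joint ranges: [-2.94, 2.94], [-0.97, 2.17], [0.19, 2.56], [-1.23, 4.37], [0.02, 3.11], [-2.88, 2.88]. Speed limits (rad/s): [2.39, 2.39, 3.01, 3.14, 3.14, 3.14].

## Interface

Orientations are given as a 3x3 rotation matrix whose columns are the frame's x, y, z axes.
In Python, from rig import arm, eoat, eyes, hand_in gives the robot as it stands. The module is installed in compiled form; this text tells all that it offers. Calls block until the motion is done:
- arm.reach(position, orientation): joint-space move of the TCP to a pose.
- arm.move_l(position, speed=0.15, orientation=None): straight line of the TCP; orientation=None keeps the orientation; speed is the mean speed in m/s.
- arm.set_joints(angles): joint-space move.
- eoat.command_gripper(opening): finger opening in m; the grip force is fixed at half the most; returns when the fingers have stopped.
- arm.pause(seconds).
- arm.inverse_kinematics(position, orientation): joint angles nearest the present ones, or None.
- arm.get_state(): the state.
- eyes.read_camera(name): name is "scene" or "top" or "wrist"; returns a dict with "color" (420x560x3 uint8, red, green, blue), "fx", "fy", "cx", "cy" (pixels), "dist_coeffs" ([k1, k2, p1, p2, k3] as OpenCV has them; the pictures are not rectified), "extrinsics" (4x4, takes a point from world to camera coordinates). Camera axes: x right, y down, z forward; pixel columns grow to the right and rows downward; lengths in m; the calibration is good to about 2 mm. A picture is of the moment at which its call begins. There is no depth.
A pose or a line that the arm cannot do raises arm.IKError and nothing moves.
- hand_in(): hands the job in, once; it reports no verdict.
The state is a dict: "time": time; "qpos": joint angles; "joint_velocities": joint speeds; "tau": joint torques, N m; "position": TCP position; "tool_rot": TCP orientation; "force": force on the tool from outside, world axes, zero at the start; "torque": the same for the moment, N m; "gripper_width": finger opening in m.
Only numpy, scipy, OpenCV 4.12 (cv2) and the standard library are available. Lean on these libraries where they do the work, as an engineer would, in place of code of your own. Each camera call takes 0.05 s, during which the arm holds its last target. There are 200 camera calls.

## Working session

There is one attempt and no reset: what is moved stays moved. The work goes in short steps, each a Python script; the robot and the scene stay as the last script left them, time stands still between calls to the robot, and variables do not carry over. Pictures are saved under pics/ and viewed, about 8 in all and at most 12, crops included, and the job is handed in when it is done.

```bash
mkdir -p pics
python3 - <<'E'
from rig import arm,eoat,eyes
import cv2,numpy as np
for n in ["scene","top"]:
    c=eyes.read_camera(n); cv2.imwrite(f"pics/{n}0.png",c["color"][:,:,::-1])
    print(n,c["fx"],c["fy"],c["cx"],c["cy"],c["dist_coeffs"],np.round(c["extrinsics"],4).tolist())
s=arm.get_state(); print(s)
E
```

```text
scene 435.9912343372593 435.9912343372593 285.0516378230729 212.14864959606646 [0.03719035 0.         0.         0.         0.        ] [[-0.5101, -0.8601, -0.0081, 0.2515], [-0.413, 0.2532, -0.8749, 0.2373], [0.7545, -0.4429, -0.4843, 0.6348], [0.0, 0.0, 0.0, 1.0]]
top 394.38364937377906 394.38364937377906 291.5430035724 210.22291445094385 [-0.11505351  0.          0.          0.          0.        ] [[-0.0142, -0.9999, -0.0054, 0.0602], [-0.9912, 0.0147, -0.1314, 0.4421], [0.1314, 0.0035, -0.9913, 0.9025], [0.0, 0.0, 0.0, 1.0]]
{'time': 0.1, 'qpos': array([-1.46039997e+00,  3.13400356e-01,  1.49831570e+00,  1.97250124e-05,
        1.33096650e+00, -2.23396904e-01]), 'joint_velocities': array([-2.75498529e-04, -1.64429048e-03,  4.96120788e-05,  4.80483228e-04,
       -8.03881136e-04,  8.05411669e-05]), 'tau': array([ 3.19273982e-03, -4.02812362e+01, -2.52642471e+01,  6.96026185e-02,
        3.42534436e-02, -5.49342690e-05]), 'position': array([ 0.17197968, -0.49584471,  0.25523214]), 'tool_rot': array([[ 3.27624780e-01, -1.01033615e-04,  9.44807913e-01],
       [-9.44807326e-01,  1.08538244e-03,  3.27624693e-01],
       [-1.05857903e-03, -9.99999406e-01,  2.60140884e-04]]), 'force': array([0.20145676, 0.03835148, 0.45709295]), 'torque': array([-0.03325724, -0.02413279,  0.00085886]), 'gripper_width': 0.08769822801682016}
```

View pics/scene0.png

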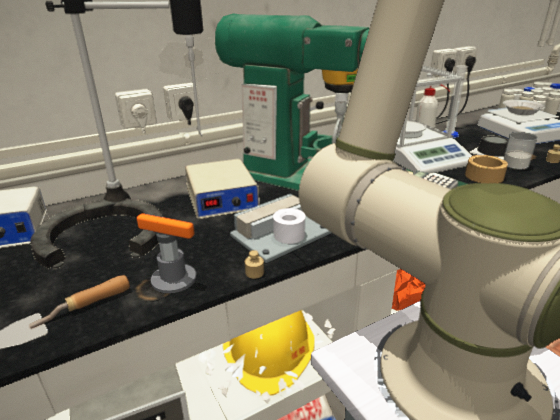

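View pics/top0.png

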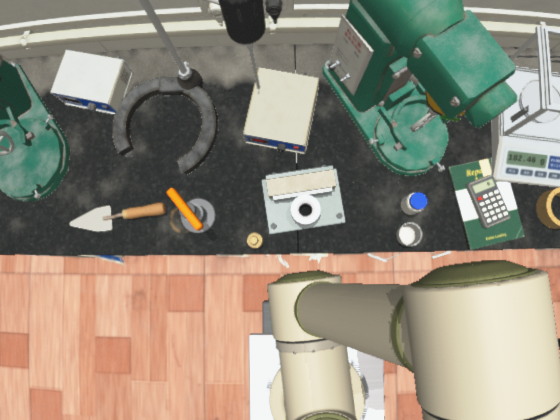

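Scene view: orange bar at about (166,226), stand foot (172,280), tower bore (289,216), brass weight (254,264). Top view: bar (185,210), bore (306,209), brass weight (255,240), and bottle (413,203) and cup (409,234) off to the right.

```bash
cat > h.py <<'E'
import numpy as np,cv2
from rig import arm,eoat,eyes
def K(c): return np.array([[c["fx"],0,c["cx"]],[0,c["fy"],c["cy"]],[0,0,1.]])
def ray(c,px):
    p=cv2.undistortPoints(np.array([[px]],float),K(c),np.array(c["dist_coeffs"]))[0,0]
    E=c["extrinsics"];R=E[:3,:3];d=R.T@[p[0],p[1],1];return -R.T@E[:3,3],d/np.linalg.norm(d)
def onz(c,px,z):
    o,d=ray(c,px);return o+d*(z-o[2])/d[2]
def tri(*cp):
    A=np.zeros((3,3));b=np.zeros(3);rs=[ray(c,p) for c,p in cp]
    for o,d in rs:
        M=np.eye(3)-np.outer(d,d);A+=M;b+=M@o
    x=np.linalg.solve(A,b);return x,[np.linalg.norm(np.cross(x-o,d)) for o,d in rs]
def proj(c,P):
    E=c["extrinsics"];r,_=cv2.Rodrigues(E[:3,:3])
    return cv2.projectPoints(np.array([P],float),r,E[:3,3],K(c),np.array(c["dist_coeffs"]))[0][0,0]
def big(m):
    cs,_=cv2.findContours(m.astype(np.uint8),cv2.RETR_EXTERNAL,cv2.CHAIN_APPROX_NONE)
    return max(cs,key=cv2.contourArea)
def orange(c,roi=None):
    h=cv2.cvtColor(c["color"],cv2.COLOR_RGB2HSV);m=(h[...,0]>5)&(h[...,0]<18)&(h[...,1]>215)&(h[...,2]>120)
    if roi:
        k=np.zeros_like(m);k[roi[1]:roi[3],roi[0]:roi[2]]=1;m&=k
    return m
def rect(m):
    return cv2.minAreaRect(big(m))
def hole(c,roi,thr=110):
    """dark bore inside the bright tower: ellipse of the hole contour in roi"""
    g=cv2.cvtColor(c["color"],cv2.COLOR_RGB2GRAY)[roi[1]:roi[3],roi[0]:roi[2]]
    e=cv2.fitEllipse(big(g<thr));return (e[0][0]+roi[0],e[0][1]+roi[1]),e[1],e[2]
def down(yaw):
    """tool y down, tool x (jaw opening) at yaw in the world xy plane"""
    x=np.array([np.cos(yaw),np.sin(yaw),0]);y=np.array([0,0,-1.]);return np.stack([x,y,np.cross(x,y)],1)
E
python3 - <<'E'
from h import *
T=eyes.read_camera("top");S=eyes.read_camera("scene")
rt=rect(orange(T,(150,180,215,240)));rs=rect(orange(S,(120,200,210,250)))
print(rt,rs); x,e=tri((T,rt[0]),(S,rs[0]));print("bar",x,e)
b=cv2.boxPoints(rt);print([onz(T,q,.132).round(4).tolist() for q in b])
for thr in(90,):
  ht=hole(T,(296,199,317,219),thr);hs=hole(S,(279,211,300,223),thr);print(ht,hs);print("bore",tri((T,ht[0]),(S,hs[0])))
print(onz(T,ht[0],.06),onz(T,(197,215),.03))
for p,z in(((255,240),.03),((413,203),.05),((409,234),.03)):print(onz(T,p,z))
j=arm.get_state()["qpos"]
for y in np.arange(-3.1,3.2,.4):
  q=arm.inverse_kinematics(np.r_[x[:2],.3],down(y));print(round(y,2),None if q is None else q.round(2))
c=eyes.read_camera("wrist");cv2.imwrite("pics/w0.png",c["color"][:,:,::-1])
print("wrist cam pos",-c["extrinsics"][:3,:3].T@c["extrinsics"][:3,3],c["extrinsics"][2,:3],c["fx"])
E
```

```text
((186.67417907714844, 207.07867431640625), (48.97190475463867, 6.359987258911133), 57.9946174621582) ((164.25918579101562, 227.357666015625), (56.729061126708984, 13.534904479980469), 7.386042594909668)
bar [0.44243366 0.28182767 0.11246167] [np.float64(0.0005405862506155673), np.float64(0.0005405862506155355)]
[[0.4812, 0.3112, 0.132], [0.4884, 0.2996, 0.132], [0.3983, 0.2416, 0.132], [0.3913, 0.253, 0.132]]Traceback (most recent call last):
  File "<stdin>", line 7, in <module>
  File "h.py", line 30, in hole
    e=cv2.fitEllipse(big(g<thr));return (e[0][0]+roi[0],e[0][1]+roi[1]),e[1],e[2]
                     ~~~^^^^^^^
  File "h.py", line 19, in big
    return max(cs,key=cv2.contourArea)
ValueError: max() iterable argument is empty
```

Run:
```python
from h import *
T=eyes.read_camera("top");S=eyes.read_camera("scene")
g=cv2.cvtColor(S["color"],cv2.COLOR_RGB2GRAY)
print(g[208:226,276:304:2])
ht=hole(T,(296,199,317,219),100);print(ht,onz(T,ht[0],.06))
print("predicted scene px",proj(S,onz(T,ht[0],.06)),"stand",onz(T,(197,215),.03))
for p,z in(((255,240),.03),((413,203),.05),((409,234),.03)):print(onz(T,p,z))
x=[.4424,.2818]
for y in np.radians([-57.2,122.8]):
 for P in ([*x,.3],[*onz(T,ht[0],.06)[:2],.3]):
  q=arm.inverse_kinematics(P,down(y));print(round(y,2),None if q is None else q.round(2))
c=eyes.read_camera("wrist");cv2.imwrite("pics/w0.png",c["color"][:,:,::-1])
print("wrist cam pos",-c["extrinsics"][:3,:3].T@c["extrinsics"][:3,3],c["extrinsics"][2,:3],c["fx"])
```

```text
[[210 208 209 217 223 212 217 236 245 240 212 130 108  91]
 [208 219 234 244 245 252 255 254 253 247 232 174 120  92]
 [214 238 251 253 253 253 253 253 252 253 254 244 202 102]
 [232 251 253 252 250 250 252 251 252 252 253 254 253 173]
 [250 253 252 251 245 244 250 251 250 249 251 252 254 247]
 [253 252 251 247 247 248 251 252 250 247 248 252 253 255]
 [253 252 247 243 244 240 241 244 242 246 245 250 252 254]
 [253 252 241 239 220 180 176 174 189 229 245 246 252 253]
 [252 252 237 215 160 164 166 163 161 169 233 245 252 252]
 [252 253 239 170 153 162 164 167 160 151 202 246 252 253]
 [253 253 247 169 150 160 166 165 160 149 205 250 253 254]
 [254 253 253 229 167 163 169 164 166 173 243 253 253 254]
 [252 254 253 253 233 218 205 201 224 238 255 253 254 240]
 [214 252 254 254 254 252 246 247 254 254 254 253 250 187]
 [147 217 249 254 254 254 254 254 254 254 252 246 195 143]
 [137 154 195 243 250 250 252 252 252 248 231 197 150 139]
 [144 151 158 171 198 213 224 222 220 191 168 157 152 141]
 [145 151 156 158 166 171 171 170 168 162 159 156 151 141]]
((304.99799060821533, 209.3812437057495), (11.036484718322754, 12.061066627502441), 88.37407684326172) [0.44036567 0.02288967 0.06      ]
predicted scene px [288.18746294 216.25612994] stand [0.43475247 0.27858014 0.03      ]
[0.37377035 0.14036468 0.03      ]
[ 0.45301812 -0.23048155  0.05      ]
[ 0.38203292 -0.22308872  0.03      ]
-1.0 [ 0.34  0.28  1.42 -0.    1.44  1.34]
-1.0 [-0.21  0.09  1.65 -0.    1.4   0.78]
2.14 [ 0.34  0.28  1.42 -0.    1.44 -1.8 ]
2.14 [-0.21  0.09  1.65 -0.    1.4  -2.36]
wrist cam pos [ 0.24167217 -0.47314421  0.38343887] [-0.26784205 -0.09126946 -0.95913009] 330.85992952146944
```

Measurements check out: the bore hole seen from the top reprojects to within 1.4 px in the scene view. I'll move to look at the bore, then the key, from close up.

Run:
```python
from h import *
import pickle
Y=np.radians(122.8)
P={}
def snap(k):
    arm.pause(.3);P[k]=eyes.read_camera("wrist");cv2.imwrite(f"pics/{k}.png",P[k]["color"][:,:,::-1])
arm.reach([.44,.023,.26],down(Y));snap("b1")
arm.reach([.40,.023,.23],down(Y));snap("b2")
arm.reach([.4424,.2818,.25],down(Y));snap("k1")
arm.reach([.4424,.2818,.20],down(Y));snap("k2")
pickle.dump(P,open("P.pkl","wb"))
cv2.imwrite("pics/m1.png",cv2.resize(np.vstack([np.hstack([P["b1"]["color"],P["b2"]["color"]]),np.hstack([P["k1"]["color"],P["k2"]["color"]])])[:,:,::-1],(800,600)))
s=arm.get_state();print(s["time"],s["position"],s["qpos"],s["force"],s["torque"])
```

```text
5.5083 [0.44267197 0.28192206 0.20089388] [ 3.43630858e-01  3.60850074e-01  1.58012301e+00  2.53138920e-06
  1.19911868e+00 -1.79968694e+00] [ 0.02928337  0.26760288 -0.01823162] [ 0.00836229 -0.07810377  0.01722191]
```

View pics/m1.png

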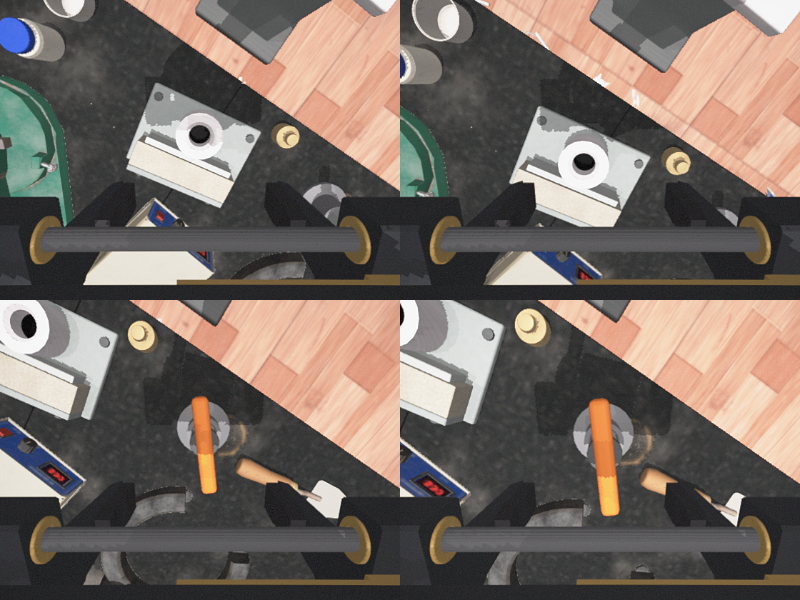

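The contact sheet (scale 0.714) shows the bore at about full-res (280,186) in b1 and (256,225) in b2. The bar is at about (285,203) in k1, and about 4° off my yaw. I'll zoom in to pick the edges.

Run:
```python
from h import *
import pickle
P=pickle.load(open("P.pkl","rb"))
a=P["b1"]["color"][140:230,230:330];b=P["b2"]["color"][180:270,206:306]
k=P["k2"]["color"][120:310,230:330]
im=np.hstack([cv2.resize(a,None,fx=4,fy=4,interpolation=0),cv2.resize(b,None,fx=4,fy=4,interpolation=0)])
cv2.imwrite("pics/z1.png",im[:,:,::-1])
for n in("b1","b2"):
    c=P[n];print(n,"pred top z.06:",proj(c,[.4404,.0229,.06]).round(1),"face:",proj(c,[.4404,.0229,.036]).round(1))
R={}
for n in("k1","k2"):
    c=P[n];m=orange(c,(200,100,360,310))
    r=rect(m);b=cv2.boxPoints(r);i=np.argsort(b[:,1]);e=[b[i[:2]].mean(0),b[i[2:]].mean(0)];R[n]=e
    w=[onz(c,q,.132) for q in e];d=w[0]-w[1]
    print(n,r,"ends",e,"world",w,np.degrees(np.arctan2(d[1],d[0])),np.linalg.norm(d))
    ang=[]
    # axis line by row centres
    ys=np.arange(int(e[0][1])+6,int(e[1][1])-6);xs=[np.nonzero(m[y])[0].mean() for y in ys]
    f=np.polyfit(ys,xs,1);q=[onz(c,(np.polyval(f,y),y),.132) for y in(ys[0],ys[-1])];d=q[0]-q[1];print("axis",q,np.degrees(np.arctan2(d[1],d[0])), [ (np.nonzero(m[y])[0].ptp() if hasattr(np.ndarray,'ptp') else np.ptp(np.nonzero(m[y])[0])) for y in ys[::15]])
for i in(0,1):print("tri end",tri((P["k1"],R["k1"][i]),(P["k2"],R["k2"][i])))
```

```text
b1 pred top z.06: [280.8 191.3] face: [280.7 186.4]
b2 pred top z.06: [258.5 231.9] face: [259.9 224. ]Traceback (most recent call last):
  File "<stdin>", line 13, in <module>
  File "h.py", line 26, in rect
    return cv2.minAreaRect(big(m))
                           ~~~^^^
  File "h.py", line 19, in big
    return max(cs,key=cv2.contourArea)
ValueError: max() iterable argument is empty
```

View pics/z1.png

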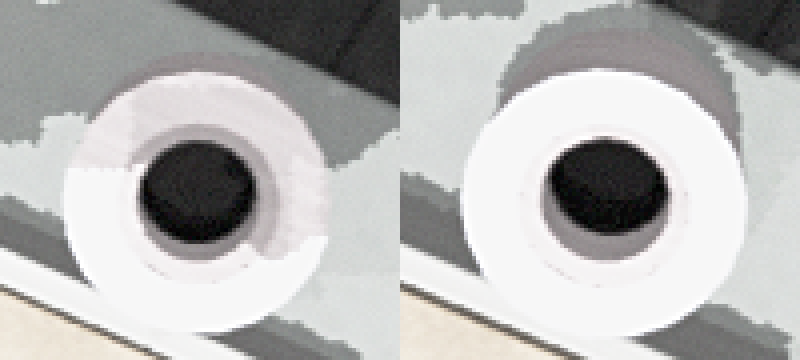

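Crop: the tower's top rim is centred at full-res (278.6,190.0) in b1 and (256.5,230.5) in b2.

```bash
sed -i 's/>215)/>140)/' h.py
python3 - <<'E'
from h import *
import pickle
P=pickle.load(open("P.pkl","rb"))
b1,b2=(278.6,190.0),(256.5,230.5)
print("bore tri",tri((P["b1"],b1),(P["b2"],b2)),onz(P["b1"],b1,.06),onz(P["b2"],b2,.06))
R={}
for n in("k1","k2"):
    c=P[n];m=orange(c,(240,120,330,305));r=rect(m);b=cv2.boxPoints(r);i=np.argsort(b[:,1]);e=[b[i[:2]].mean(0),b[i[2:]].mean(0)];R[n]=e
    w=[onz(c,q,.132) for q in e]
    print(n,r,"ends world",np.round(w,4).tolist(),"mid",(w[0]+w[1])/2,np.linalg.norm(w[0]-w[1]))
    ys=np.arange(int(e[0][1])+8,int(e[1][1])-8);xs=[np.mean(np.nonzero(m[y])[0]) for y in ys]
    f=np.polyfit(ys,xs,1);q=[onz(c,(np.polyval(f,y),y),.132) for y in(ys[0],ys[-1])];d=q[1]-q[0];print("axis deg",np.degrees(np.arctan2(d[1],d[0])),q[0],[int(np.ptp(np.nonzero(m[y])[0])) for y in ys[::12]])
for i in(0,1):print("tri end",tri((P["k1"],R["k1"][i]),(P["k2"],R["k2"][i])))
E
```

```text
bore tri (array([0.44070268, 0.02062753, 0.05866421]), [np.float64(0.00014141446032883478), np.float64(0.00014141446032883971)]) [0.44046267 0.0203305  0.06      ] [0.44024669 0.02059838 0.06      ]
k1 ((285.677001953125, 202.72543334960938), (136.5146484375, 23.390121459960938), 84.14398956298828) ends world [[0.3935, 0.2472, 0.132], [0.4783, 0.3151, 0.132]] mid [0.43587929 0.28117403 0.132     ] 0.10863439500402682
axis deg 38.872728950194585 [0.39747393 0.25041808 0.132     ] [23, 22, 22, 22, 21, 21, 21, 22, 21, 22]
k2 ((286.23779296875, 219.6402587890625), (164.98472595214844, 28.8226318359375), 83.6598129272461) ends world [[0.3933, 0.2468, 0.132], [0.4776, 0.3154, 0.132]] mid [0.43544008 0.28111024 0.132     ] 0.10860330890694261
axis deg 39.09756057979055 [0.39661993 0.24945921 0.132     ] [27, 28, 28, 28, 28, 27, 27, 26, 27, 27, 26, 26, 25]
tri end (array([0.39426988, 0.24749791, 0.11520911]), [np.float64(0.0001929886861412855), np.float64(0.00019298868614134345)])
tri end (array([0.4794221 , 0.31640659, 0.12858418]), [np.float64(0.0003344370481865313), np.float64(0.00033443704818661413)])
```

Run:
```python
from h import *
import pickle
Y=np.radians(129.0);R=down(Y);x,y=.4355,.281
arm.reach([x,y,.17],R)
arm.move_l([x,y,.125],.06)
arm.pause(.2);s=arm.get_state();print(s["position"],s["force"],s["torque"])
eoat.command_gripper(0.0);arm.pause(.3)
s=arm.get_state();print(s["time"],s["gripper_width"],s["position"],s["force"],s["torque"])
arm.move_l([x,y,.20],.08,R)
arm.pause(.3);s=arm.get_state();print(s["time"],s["gripper_width"],s["position"],s["force"],s["torque"])
c=eyes.read_camera("wrist");S=eyes.read_camera("scene");pickle.dump((c,S),open("g.pkl","wb"))
cv2.imwrite("pics/g1.png",cv2.resize(np.hstack([c["color"],S["color"]]),(800,300))[:,:,::-1])
m=orange(c,(200,100,380,330));r=rect(m);b=cv2.boxPoints(r);i=np.argsort(b[:,1]);w=[onz(c,b[i[k:k+2]].mean(0),.207) for k in(0,2)];print(r,w,(w[0]+w[1])/2,np.linalg.norm(w[0]-w[1]))
```

```text
[0.43560862 0.28104801 0.12528025] [ 0.55987539 -0.21546688  0.52193779] [ 0.12785921 -0.11714618  0.03862036]
8.2167 0.017708811418992408 [0.43544548 0.28105299 0.12498824] [0.0360988  1.41394178 0.5107211 ] [4.03855085e-01 1.03085593e-01 5.56860246e-05]
9.6083 0.01815029158654421 [0.43546203 0.28098744 0.1997999 ] [ 0.68946009 -0.05759783 -3.19966502] [ 0.1145149  -0.10816392  0.03549104]
((280.0, 241.0), (152.0, 44.0), 90.0) [array([0.39277266, 0.24496955, 0.207     ]), array([0.44222173, 0.28499141, 0.207     ])] [0.4174972  0.26498048 0.207     ] 0.06361572567203694
```

View pics/g1.png

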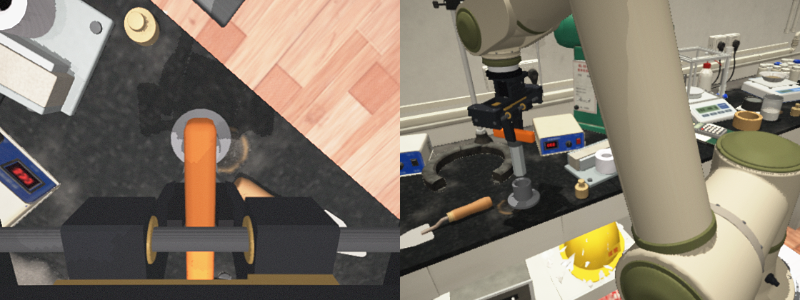

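Key held: weight reads 3.7 N and the visible bar end matches the expected spot to 1.5 mm. I'll carry it to the bore and lower it under force watch.

Run:
```python
from h import *
R=down(np.radians(129.0));x,y=.440,.0212
arm.move_l([x,y,.20],.12,R);arm.move_l([x,y,.182],.05);arm.pause(.2)
f0=arm.get_state();print(f0["time"],f0["qpos"],f0["force"],f0["torque"],f0["position"])
z=.182
while z>.1485:
    z-=.0015;arm.move_l([x,y,z],.03);s=arm.get_state();d=s["force"]-f0["force"]
    print(round(z,4),s["position"].round(4),d.round(1),(s["torque"]-f0["torque"]).round(2))
    if d[2]>5 or np.hypot(*d[:2])>10: break
print(arm.get_state()["time"])
S=eyes.read_camera("scene");cv2.imwrite("pics/s2.png",cv2.resize(S["color"][90:270,180:420],(800,600))[:,:,::-1])
```

```text
12.7333 [-2.19038682e-01  2.06720897e-01  1.84298683e+00 -8.01476835e-06
  1.09144939e+00 -2.47050606e+00] [ 0.04091772 -1.15545687 -3.91306145] [ 0.09074285 -0.11419653 -0.00217047] [0.44011007 0.02117211 0.18219582]
0.1805 [0.44   0.0212 0.1805] [-0.4  1.   0.4] [0.02 0.05 0.03]
0.179 [0.4399 0.0212 0.1789] [ 0.3  1.2 -0.4] [-0.03  0.01 -0.01]
0.1775 [0.44   0.0212 0.1774] [-0.8  1.8  0.7] [0.   0.04 0.01]
0.176 [0.4399 0.0212 0.1759] [-0.6  2.1 -0.2] [-0.05  0.01 -0.01]
0.1745 [0.44   0.0212 0.1744] [0.2 1.7 1. ] [-0.01  0.01  0.01]
0.173 [0.44   0.0212 0.1729] [-0.2  0.1  0.2] [-0.01  0.02  0.02]
0.1715 [0.44   0.0212 0.1714] [-0.7  1.  -0.4] [-0.06  0.   -0.04]
0.17 [0.4399 0.0212 0.1699] [0.  1.  0.1] [-0.02 -0.   -0.01]
0.1685 [0.44   0.0212 0.1684] [0.1 1.7 0.1] [-0.02  0.04  0.01]
0.167 [0.44   0.0212 0.1669] [ 0.5 -0.3 -0.3] [-0.07  0.02 -0.01]
0.1655 [0.44   0.0212 0.1654] [-0.7  1.4  0.1] [-0.04  0.05 -0.01]
0.164 [0.44   0.0212 0.1639] [ 0.1  1.5 -0.3] [-0.02  0.02 -0.01]
0.1625 [0.44   0.0212 0.1624] [ 0.7  1.2 -0.5] [-0.06 -0.04  0.04]
0.161 [0.44   0.0212 0.1609] [-0.9  0.8  0.1] [-0.04  0.    0.01]
0.1595 [0.4399 0.0212 0.1594] [-0.8  1.4 -1.1] [0.01 0.02 0.03]
0.158 [0.44   0.0212 0.1579] [-0.8  0.4 -0.2] [-0.06 -0.02  0.04]
0.1565 [0.44   0.0212 0.1564] [-0.5  0.2 -0.8] [-0.08 -0.04  0.03]
0.155 [0.44   0.0212 0.1549] [-0.4  0.5 -1.3] [-0.08  0.02 -0.  ]
0.1535 [0.4399 0.0212 0.1534] [ 0.2  1.2 -0.1] [-0.04 -0.    0.01]
0.152 [0.4399 0.0211 0.1519] [ 0.   0.3 -0.9] [-0.24  0.05 -0.03]
0.1505 [0.44   0.0212 0.1504] [ 0.1 -0.2 -1. ] [-0.28  0.04  0.01]
0.149 [0.44   0.0212 0.1489] [-0.7 -0.2 -1.1] [-0.29  0.02 -0.02]
0.1475 [0.44   0.0212 0.1474] [-0.3  0.1 -0.1] [-0.29  0.09  0.04]
18.4833
```

View pics/s2.png

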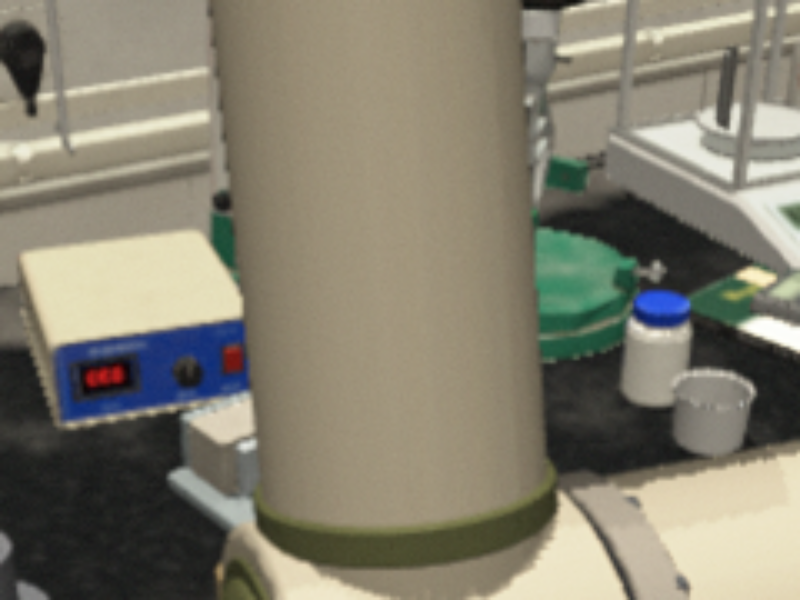

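The scene view is blocked by the arm. The key is already about 5 mm below face level with no load, so it seems to have entered the socket directly. Next I lower it on to the floor.

Run:
```python
from h import *
x,y=.440,.0212
f0=np.array([0.04,-.2,-3.9]);z=.1475
while z>.136:
    z-=.001;arm.move_l([x,y,z],.03);s=arm.get_state();d=s["force"]-f0
    print(round(z,4),s["position"].round(4),d.round(1),s["torque"].round(2))
    if d[2]>4 or np.hypot(*d[:2])>10: break
print(arm.get_state()["time"],s["gripper_width"])
c=eyes.read_camera("wrist");T=eyes.read_camera("top")
cv2.imwrite("pics/w3.png",cv2.resize(np.hstack([c["color"],T["color"]]),(800,300))[:,:,::-1])
```

```text
0.1465 [0.44   0.0212 0.1464] [-0.1 -1.4 -0.8] [-0.2   0.03 -0.02]
0.1455 [0.44   0.0212 0.1454] [-0.4 -1.4 -0.3] [-0.2  -0.11 -0.03]
0.1445 [0.44   0.0212 0.1444] [ 0.5 -1.6 -1. ] [-0.26 -0.04 -0.05]
0.1435 [0.44   0.0212 0.1434] [-0.6 -1.4 -1. ] [-0.26 -0.04  0.03]
0.1425 [0.44   0.0212 0.1424] [-0.5 -0.8 -1.3] [-0.27 -0.1  -0.02]
0.1415 [0.44   0.0212 0.1414] [-0.7 -1.5 -1.2] [-0.22 -0.06 -0.02]
0.1405 [0.44   0.0212 0.1404] [-0.6 -0.6 -0.6] [-0.21 -0.06 -0.04]
0.1395 [0.44   0.0212 0.1394] [ 0.4 -0.9 -0.7] [-0.24 -0.07 -0.02]
0.1385 [0.44   0.0212 0.1384] [-0.8 -0.3 -1.7] [-0.25 -0.04 -0.06]
0.1375 [0.44   0.0212 0.1374] [-0.2 -0.7 -1.5] [-0.22 -0.11 -0.02]
0.1365 [0.4402 0.0212 0.1369] [-1.9 -1.2  6.7] [-0.15  0.33 -0.02]
21.2833 0.018088996881824825
```

View pics/w3.png

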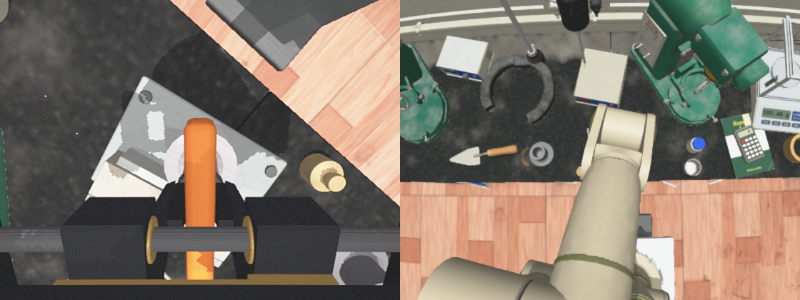

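Contact comes at TCP z 0.137, exactly the socket floor with no slip in the grip, so the key is home. The wrist view shows the bar between the jaws over the tower, with the bystanders in place. Next I turn clockwise while watching the torque.

```bash
cat > turn.py <<'E'
from h import *
arm.move_l([.440,.0212,.1373],.03);arm.pause(.2)
s=arm.get_state();q=s["qpos"].copy();q0=q[5];b=s["torque"][2];print(s["time"],s["force"],s["torque"])
lim=2.88
def mz():
    m=[]
    for _ in range(4):
        arm.pause(.02);m.append(arm.get_state()["torque"][2])
    return np.mean(m)
a=0
while a<64:
    a+=2.5 if a<36 else .7
    q[5]=q0+np.radians(a);arm.set_joints(q);t=mz()-b;s=arm.get_state()
    yaw=np.degrees(np.arctan2(s["tool_rot"][1,0],s["tool_rot"][0,0]))
    print(round(a,1),round(yaw,1),round(t,3),s["force"].round(1),round(s["time"],2))
    if t>.25 or s["force"][2]>8 or np.hypot(*s["force"][:2])>12 or s["time"]>46: break
E
python3 turn.py
```

```text
21.8333 [-0.36467121 -1.7410845  -4.01986854] [-0.28931581 -0.09852526 -0.05539304]
2.5 126.6 0.045 [-0.8 -0.5 -3.6] 22.15
5.0 124.1 0.061 [-1.2 -1.8 -3.7] 22.47
7.5 121.6 0.086 [-0.9 -2.  -3.7] 22.78
10.0 119.1 0.092 [-1.8 -2.9 -3.8] 23.1
12.5 116.6 0.095 [-1.6 -2.  -3.4] 23.42
15.0 114.1 0.103 [-2.7 -1.3 -3.8] 23.73
17.5 111.6 0.066 [-2.  -1.5 -3.9] 24.05
20.0 109.1 0.073 [-2.7 -0.6 -3.7] 24.37
22.5 106.6 0.093 [-2.  -1.6 -3.9] 24.68
25.0 104.1 0.085 [-3.  -0.9 -3.6] 25.0
27.5 101.6 0.08 [-2.6  0.5 -4.5] 25.32
30.0 99.1 0.081 [-3.   0.3 -3. ] 25.63
32.5 96.6 0.08 [-2.9  0.6 -3.1] 25.95
35.0 94.1 0.092 [-2.6  2.6 -3.4] 26.27
37.5 91.6 0.072 [-2.6  2.3 -4.1] 26.58
38.2 90.8 0.174 [-2.5  2.2 -3.8] 26.9
38.9 90.1 0.167 [-3.9  2.  -2.5] 27.22
39.6 89.4 0.151 [-3.9  1.5 -2.5] 27.53
40.3 88.7 0.172 [-3.7  2.6 -2.5] 27.85
41.0 88.0 0.158 [-4.9  3.3 -3.6] 28.17
41.7 87.3 0.179 [-3.6  3.5 -2.4] 28.48
42.4 86.6 0.169 [-3.8  2.7 -2.8] 28.8
43.1 85.9 0.163 [-3.4  3.4 -2.7] 29.12
43.8 85.2 0.175 [-2.3  3.4 -2.1] 29.43
44.5 84.5 0.176 [-3.3  2.9 -2.5] 29.75
45.2 83.8 0.183 [-2.6  4.2 -2.6] 30.07
45.9 83.1 0.166 [-3.4  4.2 -2.4] 30.38
46.6 82.4 0.173 [-3.6  2.9 -2.3] 30.7
47.3 81.7 0.175 [-3.8  2.7 -1.5] 31.02
48.0 81.0 0.171 [-3.5  4.  -1.5] 31.33
48.7 80.3 0.173 [-2.5  2.9 -2. ] 31.65
49.4 79.5 0.183 [-3.5  3.7 -2.3] 31.97
50.1 78.8 0.2 [-2.8  4.1 -2.7] 32.28
50.8 78.1 0.158 [-3.4  4.9 -2. ] 32.6
51.5 77.5 0.304 [-3.2  3.7 -2.4] 32.92
```

Torque was steady at about 0.17, then jumped to 0.30 N m in one 0.7° step: that is the stop, after 51.5° in all. I ease back slightly, release, lift and check.

Run:
```python
from h import *
s=arm.get_state();q=s["qpos"].copy();print(s["torque"])
q[5]-=np.radians(.8);arm.set_joints(q);print(arm.get_state()["torque"])
eoat.command_gripper(.088);arm.pause(.2);s=arm.get_state();print(s["gripper_width"],s["force"],s["torque"],s["time"])
p=s["position"];arm.move_l([p[0],p[1],.21],.08);arm.pause(.3)
c=eyes.read_camera("wrist")
m=orange(c,(200,60,380,320));r=rect(m);b=cv2.boxPoints(r);i=np.argsort(b[:,1]);w=[onz(c,b[i[k:k+2]].mean(0),.144) for k in(0,2)];d=w[1]-w[0]
print(r,(w[0]+w[1])/2,np.linalg.norm(d),np.degrees(np.arctan2(d[1],d[0])))
arm.move_l([.30,-.10,.30],.2);arm.pause(.2)
T=eyes.read_camera("top");S=eyes.read_camera("scene");print(arm.get_state()["time"],arm.get_state()["force"])
cv2.imwrite("pics/f.png",cv2.resize(np.vstack([np.hstack([c["color"],c["color"]*0]),np.hstack([T["color"],S["color"]])]),(800,600))[:,:,::-1])
```

```text
[0.94237205 0.62653703 0.23159618]
[ 0.91457274  0.58107983 -0.01029213]
0.08811505163544706 [ 0.23868191 -0.91273747 -0.25463918] [-0.00571937 -0.10728385  0.01805424] 34.475
((280.9999694824219, 229.49996948242188), (27.999996185302734, 164.99996948242188), 0.0) [0.43913649 0.02134798 0.144     ] 0.10853061100920032 -11.672876551533093
37.3667 [-0.81109893  0.39367315 -0.92184594]
```

View pics/f.png

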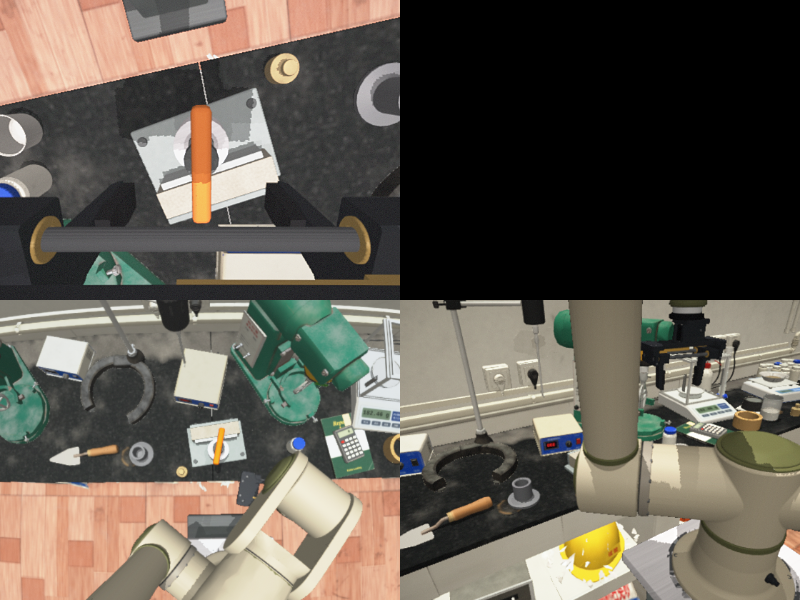

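Released key: bar centre (0.4391, 0.0213), about 1 mm from the bore axis. Its apparent length at the home height is 108.5 mm, the same as measured in the stand, so it stands upright. The bystanders look undisturbed and the robot is clear, so I hand in.

```bash
python3 -c "
from rig import hand_in
hand_in()"
```

```text
the job is handed in; nothing more can be done
```

I took the hex key from its stand, turned the screw clockwise to its stop, and left the key standing in it. The job is handed in after about 37 s of robot time; I got no verdict.

- **Insertion:** The key went straight into the hidden socket, so no search was needed. It touched down with the TCP at z = 0.137, which is where the socket floor should be; the net upward force peaked near 7 N.
- **Tightening:** I turned clockwise 51.5° in small steps. Torque held near 0.17 N m, then jumped to 0.30 N m in one 0.7° step, which I took as the stop. I eased back 0.8° and let go.
- **Last checks:** The wrist view after release put the bar about 1 mm from the bore axis, with its length as expected at the home height. The bar angle matched the last tool angle. By eye, the brass weight and bottle looked unmoved. The cup was hidden by the arm in the last top view, but the wrist view showed it standing.

**Not confirmed:**
- The stop is inferred from that single torque jump. I did not grip the key again to test it.
- Sideways moments rose to about 0.9 N m while turning, so the key was slightly skewed in the bore. Side forces stayed at about 6 N or less.
- The first bar angle from the top camera (33°) disagreed with the wrist camera (39°). I used the wrist value, and the grasp bore it out.

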